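# Shut the marked shielding-gas valve under the sliding cover

### The job

On the welding bench, push the yellow cover of the grey gas manifold box along its rails all the way to the other end of the box, so that the red valve handle marked with a yellow dot is uncovered; then push that red handle clockwise (seen from above) with your fingertips until it stops, across its pipe. Grip and lift nothing: only push, keep the cover down on its rails, leave the blue handle as it is and do not disturb the things on the bench. Finish clear of everything.

Things in the scene. Friction and masses are not known exactly. Their poses are not given: they have to be found in the camera images.
- box: Grey box fixed to the bench, open on top, 174 (x) x 320 (y) x 94 mm high; origin at the centre of its underside. Opening 130 x 300 mm, floor at 8 mm, no partition: one valve in its +y half, one in its -y half (half centres at y = +75, -75 mm). Ledges 88 mm high on the long sides carry the cover; lips and end walls 94 mm high keep it in. Pipe unions stick out 30 mm at the long sides, below 45 mm.
- cover: Yellow plate 154 (box x) x 142 (box y) x 5 mm lying loose on the ledges over the red valve's half; slides along box y about 155 mm to the far end wall, with 2 to 6 N; about 0.45 kg. On its centre a black rubber push block, 92 x 92 mm, 20 mm high. Origin at the centre of the plate's underside, 88 mm above the bench; block 5 to 25 mm above it; axes as the box's.
- red_axis (a point): Point on the vertical turning axis of the red handle at mid-thickness of the handle (67 mm above the bench). It lies 30 mm to box +x and 20 mm to box -y from the centre of its half of the box. Axes parallel to the box's.
- red_tip (a point): Outer end of the red handle, 75 mm from red_axis. The handle is a red bar 14 mm wide, 12 mm thick (61 to 73 mm above the bench), with a 26 mm round hub bearing a yellow dot, 20 mm wide. Under it are only the valve body and pipe, nothing higher than 46 mm but the 12 mm thick stem on the axis.
- red_handle (a joint): Angle of the red handle, rad: 0 = open, handle along its pipe, pointing from the axis to box -x; grows clockwise seen from above; 1.571 = shut against its stop, handle pointing to box +y. Stays where it is left; about 0.2 N m turns it. Starts at 0 to 0.35.
- blue_axis (a point): The same point of the other valve, in the other half of the box: blue handle with a steel-grey dot, same shape; it is not to be turned. The cover slides over it, 13 mm above.
- blue_handle (a joint): Angle of the blue handle, same meaning; leave it near where it starts (0 to 0.15).
- wrench: Bystander: steel wrench 170 mm long lying on the bench in front of the box; origin mid-length on its underside.
- screwdriver: Bystander: screwdriver lying on the bench to the right; origin on its underside.
- spray_can: Bystander: spray can with green label, 60 mm wide, 170 mm tall, standing to the left; origin under its centre.
- tip_jar: Bystander: small jar with orange cap, 52 mm wide, 60 mm tall, standing behind the box (box +x); origin under its centre.
- nozzle: Bystander: brass torch nozzle 28 mm wide, 55 mm tall, standing behind the box; origin under its centre.
- offcut: Bystander: dark steel angle offcut 120 x 40 x 40 mm lying to the right; origin under its foot plate's centre.
- mug: Bystander: white mug 76 mm wide, 85 mm tall, to the left; origin under its centre.

How it is judged (in metres and radians):
On the way, in this order (a step that is already met when the one before it is completed fails the run):
1. the cover is slid to the other end of the box (at least 130 mm off the red valve's half), with the red handle not yet shut ((y of cover in the frame of red_axis above 0.15 m or y of cover in the frame of red_axis below -0.11 m) and z of cover in the frame of box below 0.096 m and value of joint red_handle below 1 rad), for 0.1 s.
2. the red handle is pushed shut (value of joint red_handle above 1.46 rad), for 0.2 s.
At the end, for the whole second after the job is handed in: The cover lies flat on its rails at the end of the box away from the red valve (at least 130 mm from the middle of the red valve's half), at rest; the red handle is within about 0.11 rad of its shut stop; the blue handle is still open (below 0.3 rad) ((y of cover in the frame of red_axis above 0.15 m or y of cover in the frame of red_axis below -0.11 m) and z of cover in the frame of box below 0.096 m and value of joint red_handle above 1.46 rad and value of joint blue_handle below 0.3 rad and linear speed of cover below 0.02 m/s); the robot touches nothing.
It fails at once if the cover is lifted (more than 15 mm) or tipped off its rails (z of cover in the frame of box above 0.103 m or angle between cover's own z axis and vertical above 0.15 rad).
It fails at once if the blue handle is turned (value of joint blue_handle above 0.3 rad).
It fails at once if a bystander is moved more than 30 mm, or lifted (distance of any of wrench, screwdriver, spray_can, tip_jar, nozzle, offcut, mug from where it was at the start of the episode above 0.03 m).
It also fails if it takes over 48 s, if anything falls off the work surface, if the arm or the gripper's body presses on something with over 40 N, if the wrist force passes 120 N, or if a joint passes its speed limit or range.

### The arm

A 6-joint arm with a two-finger parallel gripper is mounted at the origin on the work surface. World frame = base frame: x ahead of the robot, y to its left, z up, the work surface at z = 0. Lengths are in mm, angles in rad, forces in N, time in s.
With the tool pointing down it reaches from about 275 to 725 mm from the base axis. Payload 15.9 kg.
Tool frame: the origin (TCP) lies midway between the tips of the shut fingers; the grasp point (between the pads) lies 19 mm behind it; z points along the fingers, y is the direction in which the jaws open and shut (so a half turn about z gives the same grasp; the last joint's range is limited). The gripper opens to 85 mm and grips with 20 to 120 N. Pads are 22 mm wide; open, the fingers measure 114 mm over their backs; the gripper's body (76 mm by 85 mm) begins 54 mm behind the grasp point. The pads swing forward as they close: fully open they stand 13 mm farther back than shut.
Start: joints at [1.188, 0.213, -0.034, 1.323, 0, 1.571], TCP at [186.752, 463.798, 231.306] pointing down, gripper open.
Joint ranges: [-2.98, 2.98], [-0.74, 1.72], [-1.14, 1.35], [-2.1, 2.04], [-1.57, 1.44], [-3.14, 3.14]. Speed limits (rad/s): [1.89, 1.89, 2.39, 2.57, 3.14, 3.14].

### API

Orientations are given as a unit quaternion [w, x, y, z].
In Python, from plant import bot gives the robot as it stands.
- The arm moves only by the shell command python3 -m pendant 'ROWS' [FORCE]. ROWS is JSON, a list that holds one entry, the list of rows, each a list of 7 numbers: the opening, from 0 (shut) to 1 (fully open), then the shift along the tool's x, y, z in cm, then the turn, a rotation vector about the tool's x, y, z in degrees. A call has 1 to 12 rows; each row shifts and turns the commanded pose from where the row before left it, along the tool's axes as they then stand; what a row does not reach is not made up. A row lasts 1/12 s, in which the tool goes at most 41.7 mm and 7.16 degrees, less where a joint would pass 70% of its speed; a pose out of reach is approached as far as the arm can. A call is refused whole if a number of a shift passes 4.17 or a number of a turn 7.16, either way. A call with a gripper value outside its range is refused whole. The fingers move at their own pace and stop on an object; FORCE is the grip in N (left out, the last holds). Time passes only in rows, so rows that do not move let the fingers close. It gives the time, the measured TCP pose, the force and the opening at its end, in the units of the state.
- bot.read_state(): the state, without advancing time (a new reading comes with each control period).
- bot.get_image(name): name is "scene" or "top"; returns (picture, depth): 400x640x3 uint8, red, green, blue; 400x640 float32, mm along the optical axis (not along the pixel's ray), 0 where there is no reading.
- bot.calibration(name): a dict with "fov_y" (degrees; the focal length in pixels is half the picture's height over the tangent of half this angle, whatever the lens; pixels are square), "cx", "cy" (the principal point, pixels), "eye" and "rotation" of the camera in the world. Camera axes: x right, y down, z forward; pixel columns grow to the right and rows downward; lengths in mm; the calibration is good to about 2 mm. A picture is of the moment at which its call begins. calibration takes no time and is no camera call.
- bot.hand_in(): hands the job in, once; it reports no verdict.
Trained networks look in the newest picture that a camera, given by its name, has taken for a name from the list of things; names that differ only in an ending like _2 or _b are one class to them, and where a whole thing is asked for, a point or a joint stands for the part that bears it (a point fixed in the world has none). Each returns a list of dicts, best first, with "score" (0 to 1); they miss things now and then, are a little off and sometimes report something else, mostly with a low value. They report only what shows in the picture. A call takes as long as a camera call.
- bot.spot_in(camera, target): "position" ([x, y, z] in mm, in the coordinates of the camera as it stood for that picture, good to about 4 mm: the middle of the surface that is visible of it).
- bot.spot_point(camera, target): "position" ([x, y, z] in mm, in the coordinates of the camera as it stood for that picture, good to about 4 mm: a listed point, or the origin of a listed thing).
The state is a dict: "clock": time; "joint_positions": joint angles; "dq": joint speeds; "joint_torque": joint torques, N m; "ee_pos": TCP position; "orientation": TCP orientation; "ft_force": force on the tool from outside, world axes, zero at the start; "wrist_torque": the same for the moment, N m; "gripper_width": opening from 0.0 (shut) to 1.0 (fully open).
Only numpy, scipy, OpenCV 4.12 (cv2) and the standard library are available. Lean on these libraries where they do the work, as an engineer would, in place of code of your own. Each camera call takes 0.05 s, during which the arm holds its last target.

## Working session

There is one attempt and no reset: what is moved stays moved. The work goes in short steps, Python scripts to look and compute and a shell command to move; the robot and the scene stay as the last step left them, time stands still between calls to the robot, and variables do not carry over. Pictures are saved under pics/ and viewed, and the job is handed in when it is done.

```bash
mkdir -p pics; ls; cat > h.py <<'E'
import numpy as np, cv2
from plant import bot
def cal(n):
    c=bot.calibration(n); f=200/np.tan(np.radians(c["fov_y"])/2)
    return f,c["cx"],c["cy"],np.array(c["eye"]),np.array(c["rotation"])
def w(n,p):
    f,cx,cy,e,R=cal(n); return R@np.array(p)+e
def px(n,P):
    f,cx,cy,e,R=cal(n); q=R.T@(np.array(P)-e); return q[0]/q[2]*f+cx,q[1]/q[2]*f+cy
def cloud(n,d):
    f,cx,cy,e,R=cal(n); v,u=np.mgrid[:400,:640]
    return np.stack([(u-cx)/f*d,(v-cy)/f*d,d],-1)@R.T+e
E
python3 - <<'E'
from h import *
for n in("scene","top"):
    im,d=bot.get_image(n); cv2.imwrite(f"pics/{n}0.png",im[:,:,::-1]); np.save(f"{n}d.npy",d); np.save(f"{n}i.npy",im)
    print(n,bot.calibration(n))
    for t in("box","cover","red_axis","red_tip","blue_axis"):
        r=bot.spot_point(n,t)[:2]
        print(t,[(round(x["score"],2),w(n,x["position"]).round()) for x in r])
print(bot.read_state())
E
```

```text
pics
scene {'fov_y': 43.895091624539496, 'cx': 315.0498773099903, 'cy': 197.84407412576823, 'eye': array([1462.82765313,  -16.64794849, 1013.84696228]), 'rotation': array([-0.27349024,  0.65201231,  0.65655226, -0.2627207 ])}Traceback (most recent call last):
  File "<stdin>", line 7, in <module>
  File "h.py", line 7, in w
    f,cx,cy,e,R=cal(n); return R@np.array(p)+e
                               ~^~~~~~~~~~~~
ValueError: matmul: Input operand 1 has a mismatch in its core dimension 0, with gufunc signature (n?,k),(k,m?)->(n?,m?) (size 3 is different from 4)
```

```bash
sed -i 's/np.array(c\["rotation"\])/Rotation.from_quat(c["rotation"],scalar_first=True).as_matrix()/; 1i from scipy.spatial.transform import Rotation' h.py
python3 - <<'E'
from h import *
for n in("scene","top"):
    im,d=bot.get_image(n); cv2.imwrite(f"pics/{n}1.png",im[:,:,::-1]); np.save(f"{n}d.npy",d); np.save(f"{n}i.npy",im)
    print(n,bot.calibration(n))
    for t in("box","cover","red_axis","red_tip","blue_axis"):
        r=bot.spot_point(n,t)[:2]
        print(t,[(round(x["score"],2),w(n,x["position"]).round()) for x in r])
print(bot.read_state())
E
```

```text
scene {'fov_y': 43.895091624539496, 'cx': 315.0498773099903, 'cy': 197.84407412576823, 'eye': array([1462.82765313,  -16.64794849, 1013.84696228]), 'rotation': array([-0.27349024,  0.65201231,  0.65655226, -0.2627207 ])}
box []
cover [(0.69, array([515.,  17.,  89.]))]
red_axis []
red_tip []
blue_axis [(0.56, array([560., 138.,  65.]))]
top {'fov_y': 43.30746449947125, 'cx': 317.88917496211735, 'cy': 201.22248193508537, 'eye': array([ 349.68658976,   -2.65406459, 1409.27732065]), 'rotation': array([-0.05412944,  0.71192308, -0.69799315,  0.05514621])}
box [(0.63, array([523.,  93.,  -1.]))]
cover [(0.8, array([512.,  16.,  89.])), (0.15, array([684.,  78.,  -4.]))]
red_axis []
red_tip [(0.55, array([521.,  92.,  -1.]))]
blue_axis [(0.88, array([563., 145.,  67.]))]
{'clock': 0.7, 'joint_positions': array([ 1.18798621e+00,  2.12880534e-01, -3.44088326e-02,  1.32350522e+00,
        1.36034053e-05,  1.57081622e+00]), 'dq': array([-5.51022481e-04, -9.52212551e-05, -8.58931196e-05,  5.54997574e-04,
       -1.29434176e-04, -1.19257624e-03]), 'joint_torque': array([-1.59188808e-04, -6.85831761e+01,  4.87273514e+01,  1.29744691e-03,
        9.89561295e-05, -1.53722880e-05]), 'ee_pos': array([186.75249208, 463.79142144, 231.31206116]), 'orientation': array([-6.51182007e-06,  1.90248244e-01,  9.81736016e-01,  2.14893800e-06]), 'ft_force': array([-0.049136  , -0.21868028,  0.2378635 ]), 'wrist_torque': array([ 0.0367976 , -0.06176745,  0.00715003]), 'gripper_width': 0.9971844921331463}
```

View pics/top1.png

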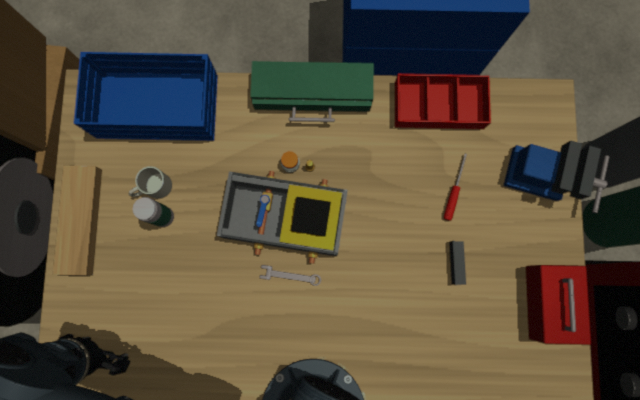

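View pics/scene1.png

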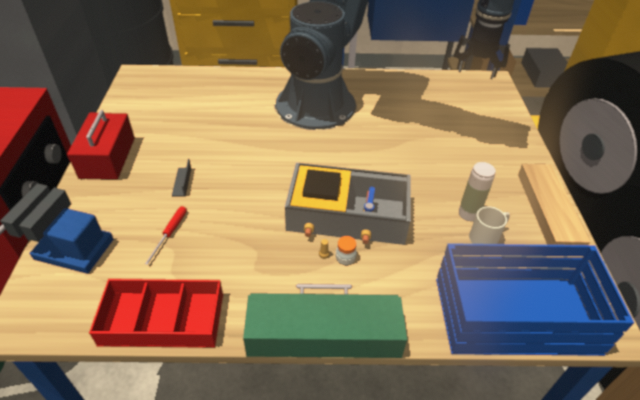

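```bash
python3 - <<'E'
from h import *
for n in("top","scene"):
    im=np.load(n+"i.npy");d=np.load(n+"d.npy");P=cloud(n,d)
    hsv=cv2.cvtColor(im,cv2.COLOR_RGB2HSV)
    near=(abs(P[...,0]-515)<150)&(abs(P[...,1]-80)<220)
    m=near&(abs(P[...,2]-93)<15)&(hsv[...,0]>18)&(hsv[...,0]<35)&(hsv[...,1]>150)&(hsv[...,2]>90)
    m=cv2.morphologyEx(m.astype(np.uint8),cv2.MORPH_OPEN,np.ones((3,3)))
    q=P[m>0];print(n,"yellow",len(q),np.median(q,0)); print(cv2.minAreaRect(q[:,:2].astype(np.float32)))
    b=near&(P[...,2]>105)&(P[...,2]<125); q=P[b]; print("block",len(q),q.mean(0),cv2.minAreaRect(q[:,:2].astype(np.float32)))
    b=near&(P[...,2]>80)&(P[...,2]<102); b=cv2.morphologyEx(b.astype(np.uint8),cv2.MORPH_OPEN,np.ones((2,2)));q=P[b>0]; print("rim",len(q),q[:,2].mean(),cv2.minAreaRect(q[:,:2].astype(np.float32)))
    m=near&(P[...,2]>50)&(P[...,2]<85)&(hsv[...,0]>100)&(hsv[...,0]<130)&(hsv[...,1]>120); q=P[m]
    if len(q): print("blue",len(q),q.mean(0),cv2.minAreaRect(q[:,:2].astype(np.float32)))
    for t in("tip_jar","nozzle","wrench","mug","spray_can","screwdriver","offcut"):
        r=bot.spot_point(n,t)[:1]
        print(t,[(round(x["score"],2),w(n,x["position"]).round()) for x in r])
im=np.load("topi.npy"); cv2.imwrite("pics/crop.png",cv2.resize(im[150:300,200:370,::-1],None,fx=4,fy=4,interpolation=cv2.INTER_CUBIC))
E
```

```text
top yellow 1817 [508.91870796  16.01808234  92.55183222]
((514.282470703125, 17.19379425048828), (142.59231567382812, 153.86940002441406), 82.31452178955078)
block 1239 [512.24881261  17.05365635 112.27770755] ((512.8273315429688, 17.14633560180664), (92.23533630371094, 92.19822692871094), 82.24945831298828)
rim 3877 92.44998088256064 ((494.049072265625, 91.68354797363281), (324.5096130371094, 259.4510192871094), 81.9480972290039)
blue 128 [521.51655771 149.52960057  72.46380994] ((521.1342163085938, 149.31488037109375), (17.434261322021484, 67.85124969482422), 81.80496215820312)
tip_jar [(0.73, array([682.,  78.,  -4.]))]
nozzle [(0.56, array([ 405., -398.,    7.]))]
wrench [(0.95, array([356.,  71.,   3.]))]
mug [(0.96, array([605., 452.,   3.]))]
spray_can [(0.66, array([516., 432.,  -5.]))]
screwdriver [(0.69, array([ 618., -391.,   -3.]))]
offcut [(0.84, array([ 405., -394.,    4.]))]
scene yellow 1227 [551.46104008  13.95729356  92.58208657]
((511.66473388671875, 15.987380981445312), (143.0188446044922, 168.75160217285156), 82.3338623046875)
block 890 [518.35434948  16.10079784 112.06217433] ((512.5829467773438, 16.549041748046875), (91.7720947265625, 99.4207992553711), 82.09503173828125)
rim 3143 91.14747887940526 ((898.9271240234375, 45.95545959472656), (332.7464294433594, 1134.0986328125), 81.75337982177734)
blue 58 [518.43960378 149.26379895  71.99010178] ((518.868896484375, 149.04727172851562), (10.965761184692383, 57.259639739990234), 78.00878143310547)
tip_jar [(0.93, array([679.,  80.,  -2.]))]
nozzle [(0.71, array([664.,  23.,  -1.]))]
wrench []
mug [(0.69, array([606., 446.,  -7.]))]
spray_can [(0.58, array([519., 426.,   0.]))]
screwdriver [(0.69, array([ 616., -394.,    4.]))]
offcut [(0.8, array([ 407., -390.,    2.]))]
```

View pics/crop.png

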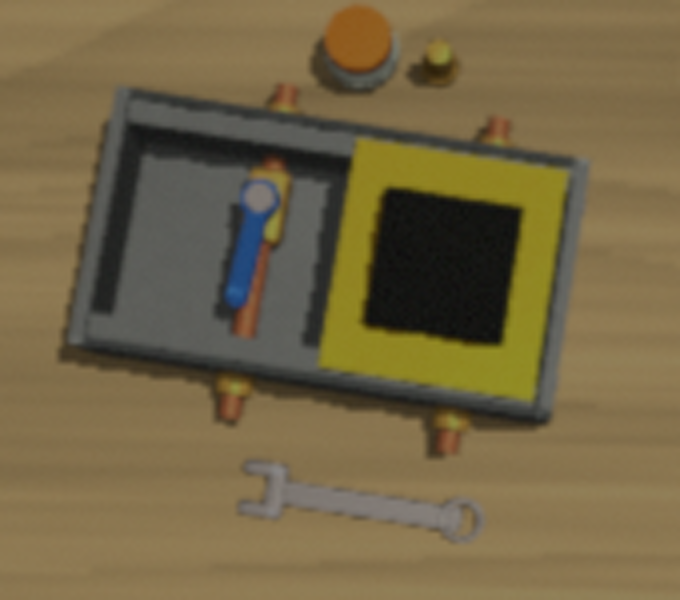

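```bash
cat >> h.py <<'E'
a=np.radians(82.2); UY=np.array([np.cos(a),np.sin(a)]); UX=np.array([UY[1],-UY[0]])
C=np.array([513.,17.])+77.5*UY
def st():
    s=bot.read_state(); b=s["ee_pos"][:2]-C; R=Rotation.from_quat(s["orientation"],scalar_first=True).as_matrix()
    f=s["ft_force"]
    print("t",s["clock"],"box xy",(b@UX).round(1),(b@UY).round(1),"z",s["ee_pos"][2].round(1),"tooly ang",np.degrees(np.arctan2(R[1,1],R[0,1])).round(2),"tilt",R[:,2].round(3),"Fbox",(f[:2]@UX).round(1),(f[:2]@UY).round(1),f[2].round(1),"g",s["gripper_width"].round(2))
if __name__=="__main__": st()
E
python3 -m pendant '[[[0,0,0,0,0,0,-7.05],[0,0,0,0,0,0,-7.05],[0,0,0,0,0,0,0]]]'; python3 h.py
```

```text
clock: 1.65
ee_pos: [186.7, 463.8, 231.3]
orientation: [-0.0, 0.065, 0.998, 0.0]
ft_force: [-0.8, -0.5, 0.2]
gripper_width: 0.604Traceback (most recent call last):
  File "h.py", line 20, in <module>
    if __name__=="__main__": st()
                             ~~^^
  File "h.py", line 19, in st
    print("t",s["clock"],"box xy",(b@UX).round(1),(b@UY).round(1),"z",s["ee_pos"][2].round(1),"tooly ang",np.degrees(np.arctan2(R[1,1],R[0,1])).round(2),"tilt",R[:,2].round(3),"Fbox",(f[:2]@UX).round(1),(f[:2]@UY).round(1),f[2].round(1),"g",s["gripper_width"].round(2))
                                                                                                                                                                                                                                                 ^^^^^^^^^^^^^^^^^^^^^^^^
AttributeError: 'float' object has no attribute 'round'
```

```bash
sed -i 's/s\["gripper_width"\].round(2)/s["gripper_width"]/' h.py; python3 h.py
```

```text
t 1.65 box xy -383.9 320.9 z 231.3 tooly ang 82.54 tilt [-0.  0. -1.] Fbox -0.8 -0.6 0.2 g 0.6035145503563132
```

```bash
python3 -m pendant '[[[0,-2.4,-2.9,0,0,0,0],[0,-2.4,-2.9,0,0,0,0],[0,-2.4,-2.9,0,0,0,0],[0,-2.4,-2.9,0,0,0,0],[0,-2.4,-2.9,0,0,0,0],[0,-2.4,-2.9,0,0,0,0],[0,-2.4,-2.9,0,0,0,0],[0,-2.4,-2.9,0,0,0,0],[0,-2.4,-2.9,0,0,0,0],[0,-2.4,-2.9,0,0,0,0],[0,-2.4,-2.9,0,0,0,0],[0,-2.4,-2.9,0,0,0,0]]]'; python3 h.py
```

```text
clock: 2.65
ee_pos: [425.3, 77.9, 231.5]
orientation: [0.0, 0.071, 0.997, 0.0]
ft_force: [1.3, 0.5, -0.5]
gripper_width: 0.001
t 2.65 box xy -95.2 -29.0 z 231.5 tooly ang 81.88 tilt [ 0.001  0.    -1.   ] Fbox 1.2 0.6 -0.5 g 0.0005489666970397021
```

```bash
python3 -m pendant '[[[0,-2.4,-3.1,0,0,0,0],[0,-2.4,-3.1,0,0,0,0],[0,-2.4,-3.1,0,0,0,0],[0,-2.3,-3.1,0,0,0,0],[0,0,0,2,0,0,0],[0,0,0,3,0,0,0],[0,0,0,3,0,0,0],[0,0,0,2,0,0,0],[0,0,0,0,0,0,0],[0,0,0,0,0,0,0]]]'; python3 h.py
python3 - <<'E'
from h import *
for n in("scene","top"):
    im,d=bot.get_image(n); cv2.imwrite(f"pics/{n}2.png",cv2.resize(im[120:280,180:400,::-1],None,fx=3,fy=3))
E
```

```text
clock: 3.48
ee_pos: [501.3, -55.9, 131.2]
orientation: [-0.001, 0.07, 0.998, 0.0]
ft_force: [-0.5, -1.0, 1.1]
gripper_width: -0.005
t 3.4833 box xy -1.7 -151.3 z 131.2 tooly ang 82.0 tilt [-0.002  0.    -1.   ] Fbox -0.4 -1.1 1.1 g -0.004641786007187957
```

View pics/scene2.png

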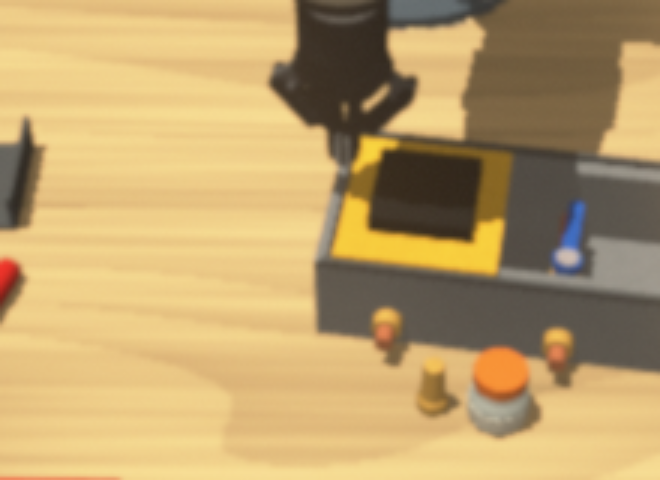

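View pics/top2.png

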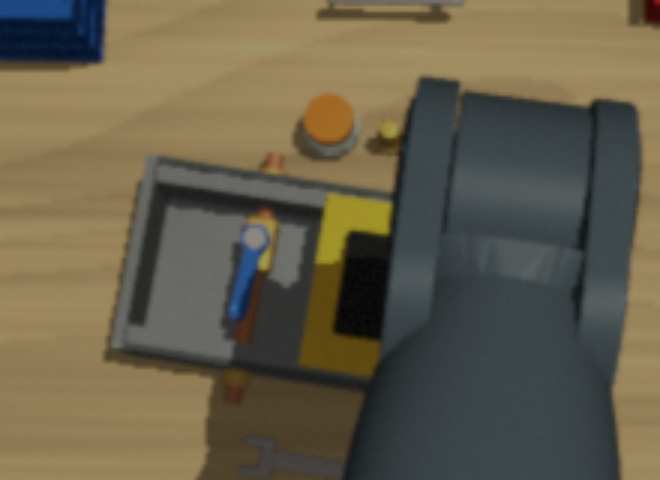

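```bash
python3 -m pendant '[[[0,-0.2,0,1.5,0,0,0],[0,0,0,1.5,0,0,0],[0,0,0,0,0,0,0],[0,0,0.5,0,0,0,0],[0,0,0.5,0,0,0,0],[0,0,0.5,0,0,0,0],[0,0,0.5,0,0,0,0],[0,0,0.5,0,0,0,0],[0,0,0,0,0,0,0]]]'; python3 h.py
```

```text
clock: 4.33
ee_pos: [508.1, -30.8, 102.4]
orientation: [0.001, 0.068, 0.998, -0.0]
ft_force: [-0.1, -2.8, 4.0]
gripper_width: 0.0
t 4.3333 box xy 1.6 -125.5 z 102.4 tooly ang 82.19 tilt [ 0.002 -0.001 -1.   ] Fbox 0.3 -2.8 4.0 g 0.00048715466831625206
```

```bash
python3 -m pendant '[[[0,0,0.5,0,0,0,0],[0,0,0.8,0,0,0,0],[0,0,1,0,0,0,0],[0,0,1,0,0,0,0],[0,0,1,0,0,0,0],[0,0,1,0,0,0,0]]]'; python3 h.py; python3 - <<'E'
from h import *
im,d=bot.get_image("scene"); cv2.imwrite(f"pics/s3.png",cv2.resize(im[120:280,180:450,::-1],None,fx=2.8,fy=2.8))
print([(x["score"],((w("scene",x["position"])[:2]-C)@UY),w("scene",x["position"])) for x in bot.spot_point("scene","cover")[:1]])
E
```

```text
clock: 4.83
ee_pos: [515.1, 21.4, 102.3]
orientation: [0.001, 0.068, 0.998, -0.0]
ft_force: [-0.2, -5.0, 5.9]
gripper_width: -0.002
t 4.8333 box xy 1.5 -72.8 z 102.3 tooly ang 82.15 tilt [ 0.002 -0.001 -1.   ] Fbox 0.5 -5.0 5.9 g -0.0016969224597868648
[(0.96, np.float64(-11.769419173895898), array([518.54764464,  82.5844771 ,  89.55942515]))]
```

View pics/s3.png

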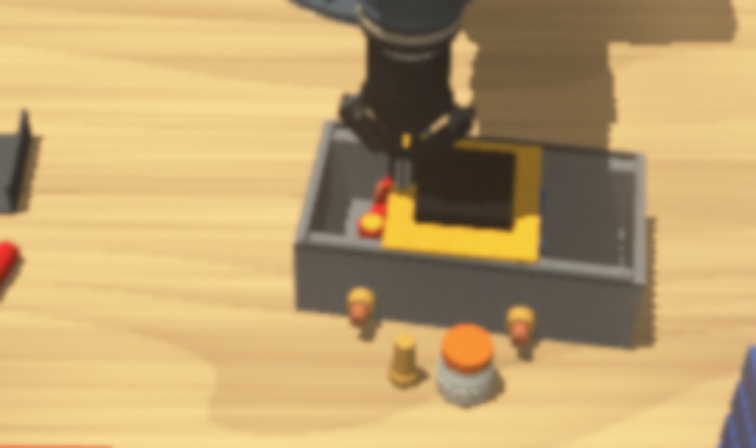

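```bash
python3 -m pendant '[[[0,0,0.8,0,0,0,0],[0,0,0.8,0,0,0,0],[0,0,0.8,0,0,0,0],[0,0,0.8,0,0,0,0],[0,0,0.8,0,0,0,0],[0,0,0.8,0,0,0,0],[0,0,0.8,0,0,0,0],[0,0,0.8,0,0,0,0],[0,0,0.8,0,0,0,0],[0,0,0.6,0,0,0,0],[0,0,0.3,0,0,0,0]]]'; python3 h.py
```

```text
clock: 5.85
ee_pos: [525.7, 102.0, 101.5]
orientation: [0.0, 0.068, 0.998, -0.0]
ft_force: [0.1, -6.6, 5.8]
gripper_width: 0.003
t 5.85 box xy 1.0 8.5 z 101.5 tooly ang 82.19 tilt [ 0. -0. -1.] Fbox 1.0 -6.5 5.8 g 0.0026601358931849614
```

```bash
python3 -m pendant '[[[0,0,0.3,0,0,0,0],[0,0,0.3,0,0,0,0],[0,0,0.3,0,0,0,0],[0,0,0.2,0,0,0,0]]]'; python3 h.py;  python3 -m pendant '[[[0,0,0.2,0,0,0,0],[0,0,0.1,0,0,0,0],[0,0,0,0,0,0,0]]]'; python3 h.py
```

```text
clock: 6.18
ee_pos: [525.5, 110.2, 101.0]
orientation: [-0.001, 0.069, 0.998, -0.003]
ft_force: [-12.5, -29.0, 8.3]
gripper_width: 0.002
t 6.1833 box xy -0.2 16.5 z 101.0 tooly ang 82.11 tilt [-0.003 -0.005 -1.   ] Fbox -8.5 -30.4 8.3 g 0.0017514039160164334
clock: 6.43
ee_pos: [525.0, 110.8, 100.8]
orientation: [-0.002, 0.07, 0.998, -0.005]
ft_force: [-15.1, -39.7, 17.3]
gripper_width: -0.0
t 6.4333 box xy -0.8 17.1 z 100.8 tooly ang 82.02 tilt [-0.004 -0.009 -1.   ] Fbox -9.6 -41.4 17.3 g -0.0004690055494313432
```

```bash
python3 -m pendant '[[[0,0,-0.3,0,0,0,0],[0,0,-0.4,0,0,0,0],[0,0,-0.8,0,0,0,0],[0,0,-1.5,0,0,0,0],[0,0,-2.5,-1.5,0,0,0],[0,0,-3,-2,0,0,0],[0,0,-3,-2,0,0,0],[0,0,-3,-1,0,0,0],[0,0,-3,-1,0,0,0],[0,0,-3,-1,0,0,0],[0,0,-3,0,0,0,0],[0,0,0,0,0,0,0]]]'; python3 h.py; python3 - <<'E'
from h import *
for n in("scene","top"):
    im,d=bot.get_image(n); np.save(n+"i.npy",im);np.save(n+"d.npy",d); cv2.imwrite(f"pics/{n}4.png",cv2.resize(im[120:280,180:400,::-1],None,fx=3,fy=3))
    for t in("cover","red_axis","red_tip","blue_axis","box"):
        for x in bot.spot_point(n,t)[:1]:
            P=w(n,x["position"]); print(n,t,round(x["score"],2),((P[:2]-C)@UX).round(1),((P[:2]-C)@UY).round(1),P[2].round())
    P=cloud(n,d); hsv=cv2.cvtColor(im,cv2.COLOR_RGB2HSV); b=P[...,:2]-C; bx=b@UX;by=b@UY
    z=P[...,2]; near=(abs(bx)<75)&(abs(by)<150)
    m=near&(z>60)&(z<80)&((hsv[...,0]<8)|(hsv[...,0]>172))&(hsv[...,1]>150)
    print("red",m.sum(),bx[m].min(),bx[m].max(),cv2.minAreaRect(np.c_[bx[m],by[m]].astype(np.float32)), z[m].mean())
    m=near&(z>105)&(z<120)&(by>-10)
    if m.sum()>50: print("block",cv2.minAreaRect(np.c_[bx[m],by[m]].astype(np.float32)))
E
```

```text
clock: 7.43
ee_pos: [495.1, -121.7, 186.9]
orientation: [0.001, 0.07, 0.998, -0.0]
ft_force: [0.0, 1.0, -0.1]
gripper_width: 0.004
t 7.4333 box xy 1.1 -217.3 z 186.9 tooly ang 81.98 tilt [ 0.001 -0.001 -1.   ] Fbox -0.1 1.0 -0.1 g 0.0036520289255835576
scene cover 0.81 -2.9 77.5 85.0
scene red_axis 0.7 31.3 -97.5 61.0
scene red_tip 0.7 -41.4 -80.8 67.0
scene box 0.83 -0.5 -1.3 -2.0
red 97 -39.5404889687151 46.53722625040515 ((3.8267822265625, -90.03070068359375), (23.978126525878906, 87.84613037109375), 75.38605499267578) 71.65126018496672
block ((-1.2999839782714844, 75.68324279785156), (91.76697540283203, 97.9466552734375), 89.56785583496094)
top cover 0.62 -2.9 75.6 88.0
top red_axis 0.6 29.8 -99.6 67.0
top red_tip 0.64 -43.7 -83.0 68.0
top box 0.62 -3.9 -1.1 0.0
red 119 -42.47211193952143 33.4918670285883 ((-4.890167236328125, -90.19829559326172), (16.985626220703125, 75.56309509277344), 84.95488739013672) 72.50987102718484
block ((-3.612445831298828, 76.44317626953125), (92.31815338134766, 93.03237915039062), 0.05934526026248932)
```

View pics/scene4.png

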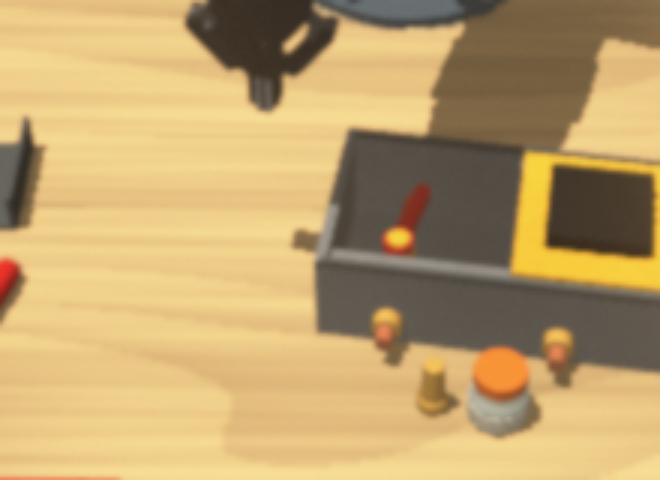

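View pics/top4.png

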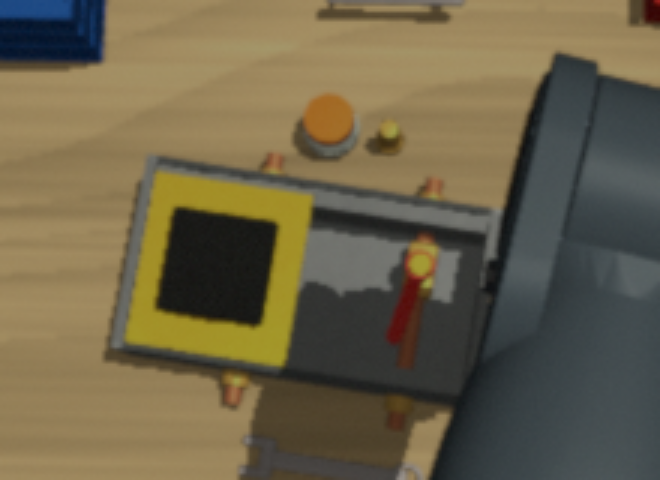

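```bash
python3 -m pendant '[[[0,0.8,3,0.7,0,0,0],[0,0.8,3,1,0,0,0],[0,0.8,2.5,1,0,0,0],[0,0.1,1,1,0,0,0],[0,0,0,2,0,0,0],[0,0,0,1,0,0,0],[0,0,0,0,0,0,0]]]'; python3 h.py; python3 - <<'E'
from h import *
im,d=bot.get_image("scene"); cv2.imwrite(f"pics/s5.png",cv2.resize(im[120:280,220:440,::-1],None,fx=3,fy=3))
E
```

```text
clock: 8.62
ee_pos: [482.4, -20.3, 117.4]
orientation: [-0.002, 0.068, 0.998, -0.0]
ft_force: [-0.3, -0.2, 0.1]
gripper_width: -0.004
t 8.6167 box xy -25.3 -118.6 z 117.4 tooly ang 82.18 tilt [-0.003 -0.    -1.   ] Fbox -0.3 -0.2 0.1 g -0.0038912739625723246
```

View pics/s5.png

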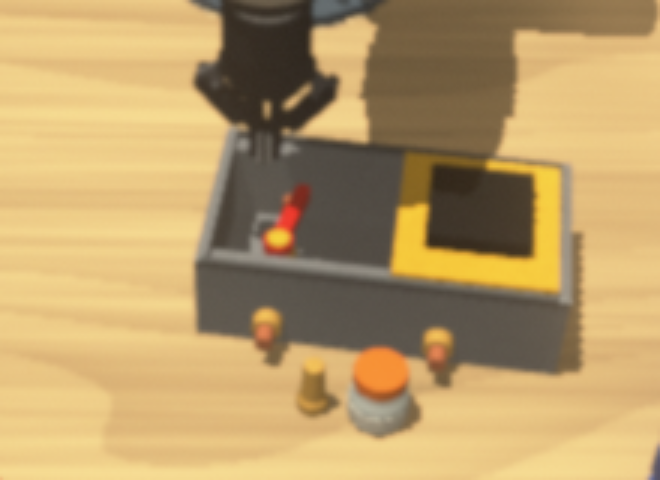

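```bash
python3 -m pendant '[[[0,0,-0.3,1.5,0,0,0],[0,0,0,1.5,0,0,0],[0,0,0,1.5,0,0,0],[0,0,0,1,0,0,0],[0,0,0,0,0,0,0]]]'; python3 h.py
```

```text
clock: 9.08
ee_pos: [482.5, -23.6, 63.3]
orientation: [-0.001, 0.069, 0.998, -0.0]
ft_force: [-0.1, 0.1, 0.5]
gripper_width: 0.0
t 9.0833 box xy -24.7 -121.8 z 63.3 tooly ang 82.12 tilt [-0.002  0.    -1.   ] Fbox -0.1 0.1 0.5 g 0.0004420640334588358
```

```bash
python3 -m pendant '[[[0,0,0.6,0,0,0,0],[0,0,0.6,0,0,0,0],[0,0,0.6,0,0,0,0],[0,0,0.6,0,0,0,0],[0,0,0.6,0,0,0,0],[0,0,0.6,0,0,0,0],[0,-0.3,0.6,0,0,0,0],[0,-0.4,0.6,0,0,0,0]]]'; python3 h.py; python3 - <<'E'
from h import *
im,d=bot.get_image("scene"); cv2.imwrite(f"pics/s6.png",cv2.resize(im[120:280,220:440,::-1],None,fx=3,fy=3))
E
```

```text
clock: 9.75
ee_pos: [497.6, 23.7, 65.5]
orientation: [0.001, 0.068, 0.998, -0.001]
ft_force: [-0.2, -8.2, 3.9]
gripper_width: -0.002
t 9.75 box xy -16.2 -73.0 z 65.5 tooly ang 82.16 tilt [ 0.002 -0.002 -1.   ] Fbox 0.9 -8.2 3.9 g -0.0016748330976402972
```

View pics/s6.png

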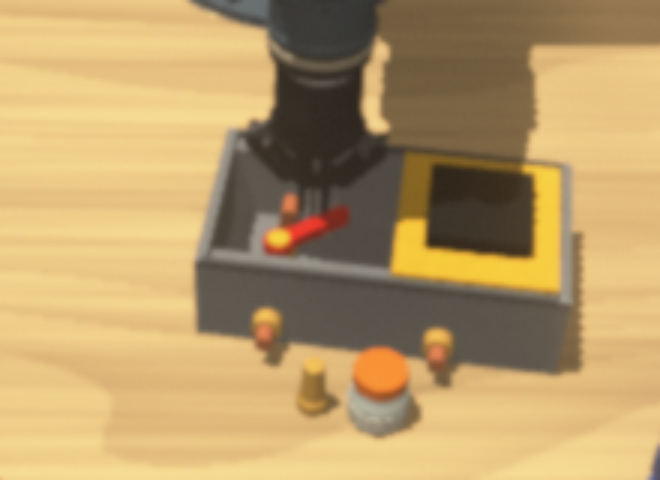

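```bash
python3 -m pendant '[[[0,-0.5,0.5,0.1,0,0,0],[0,-0.5,0.5,0.1,0,0,0],[0,-0.5,0.4,0.1,0,0,0],[0,-0.5,0.3,0,0,0,0],[0,-0.5,0.2,0,0,0,0]]]'; python3 h.py; python3 -m pendant '[[[0,-0.4,0.1,0,0,0,0]]]';python3 h.py;  python3 -m pendant '[[[0,-0.4,0,0,0,0,0]]]';python3 h.py
```

```text
clock: 10.22
ee_pos: [523.9, 39.2, 61.2]
orientation: [-0.0, 0.068, 0.998, -0.0]
ft_force: [-4.4, -2.4, 0.4]
gripper_width: 0.003
t 10.2167 box xy 7.8 -54.0 z 61.2 tooly ang 82.19 tilt [-0.001 -0.    -1.   ] Fbox -4.0 -2.9 0.4 g 0.003372297361668351
clock: 10.3
ee_pos: [528.2, 39.6, 61.2]
orientation: [-0.0, 0.068, 0.998, -0.0]
ft_force: [-4.9, -2.4, 0.1]
gripper_width: 0.002
t 10.3 box xy 11.9 -53.0 z 61.2 tooly ang 82.19 tilt [-0.001 -0.    -1.   ] Fbox -4.5 -3.0 0.1 g 0.0024516505413427394
clock: 10.38
ee_pos: [529.4, 39.5, 60.6]
orientation: [-0.003, 0.068, 0.998, 0.0]
ft_force: [-37.2, 7.3, 21.9]
gripper_width: 0.002
t 10.3833 box xy 13.2 -53.0 z 60.6 tooly ang 82.2 tilt [-0.006  0.001 -1.   ] Fbox -37.9 2.2 21.9 g 0.001660090887866988
```

Firm stop at 38 N. I hold it for a moment, back off, rise and look.

```bash
python3 -m pendant '[[[0,0,0,0,0,0,0],[0,0,0,0,0,0,0],[0,0,0,0,0,0,0],[0,0.3,0,0,0,0,0],[0,0.6,-0.2,0,0,0,0],[0,1,-0.5,0,0,0,0],[0,0,0,-1.5,0,0,0],[0,0,0,-3,0,0,0],[0,0,0,-3,0,0,0],[0,0,0,-3,0,0,0],[0,0,-3,-2,0,0,0],[0,0,-3,0,0,0,0]]]'; python3 -m pendant '[[[0,0,-3,0,0,0,0],[0,0,-3,0,0,0,0],[0,0,-3,0,0,0,0],[0,0,-3,0,0,0,0],[0,0,-3,0,0,0,0],[0,0,0,0,0,0,0],[0,0,0,0,0,0,0]]]';python3 h.py; python3 - <<'E'
from h import *
for n in("scene","top"):
    im,d=bot.get_image(n); cv2.imwrite(f"pics/{n}7.png",cv2.resize(im[120:280,180:400,::-1],None,fx=3,fy=3))
    for t in("cover","red_axis","red_tip","blue_axis","box","tip_jar","nozzle","wrench"):
        for x in bot.spot_point(n,t)[:1]:
            P=w(n,x["position"]); print(n,t,round(x["score"],2),((P[:2]-C)@UX).round(1),((P[:2]-C)@UY).round(1),P.round())
    P=cloud(n,d); hsv=cv2.cvtColor(im,cv2.COLOR_RGB2HSV); b=P[...,:2]-C; bx=b@UX;by=b@UY
    z=P[...,2]; near=(abs(bx)<75)&(abs(by)<150)
    m=near&(z>60)&(z<80)&((hsv[...,0]<8)|(hsv[...,0]>172))&(hsv[...,1]>150)
    print("red",m.sum(),cv2.minAreaRect(np.c_[bx[m],by[m]].astype(np.float32)), z[m].mean())
    m=near&(z>105)&(z<120)&(by>-10)
    if m.sum()>50: print("block",z[m].mean(),cv2.minAreaRect(np.c_[bx[m],by[m]].astype(np.float32)))
E
```

```text
clock: 11.38
ee_pos: [506.4, -24.9, 190.8]
orientation: [0.004, 0.067, 0.998, 0.0]
ft_force: [0.6, -0.5, 0.0]
gripper_width: 0.001
clock: 11.97
ee_pos: [483.6, -174.9, 186.5]
orientation: [0.0, 0.07, 0.998, -0.0]
ft_force: [-0.7, 0.2, 0.7]
gripper_width: 0.004
t 11.9667 box xy -3.1 -271.7 z 186.5 tooly ang 82.02 tilt [ 0.001 -0.    -1.   ] Fbox -0.7 0.1 0.7 g 0.003875704737015135
scene cover 0.76 -4.1 75.7 [530. 169.  85.]
scene red_axis 0.87 32.7 -97.7 [543.  -7.  62.]
scene red_tip 0.51 32.7 -23.4 [553.  66.  66.]
scene box 0.9 -2.9 -2.8 [520.  91.  -2.]
scene tip_jar 0.57 155.9 6.8 [679.  79.  -3.]
scene nozzle 0.75 151.5 -50.0 [667.  24.  -1.]
red 163 ((31.851003646850586, -68.65613555908203), (23.036693572998047, 82.83094024658203), 3.035839080810547) 69.87906937942732
block 112.06118903535702 ((-2.1941680908203125, 75.77667999267578), (91.99862670898438, 97.02264404296875), 89.584716796875)
top cover 0.92 -1.8 75.9 [532. 169.  87.]
top red_axis 0.87 30.9 -103.4 [540. -13.  70.]
top red_tip 0.75 29.4 -25.7 [549.  64.  70.]
top blue_axis 0.45 -49.9 -502.8 [ 406. -398.    6.]
top box 0.63 -1.4 1.6 [522.  96.  -0.]
top tip_jar 0.85 158.5 3.9 [681.  76.  -6.]
top nozzle 0.48 29.0 -97.5 [539.  -7.  68.]
top wrench 0.81 -162.2 -46.5 [356.  70.   2.]
red 123 ((29.696529388427734, -62.05596160888672), (73.90177917480469, 17.126605987548828), 85.70463562011719) 72.42803562799578
block 112.43518572257831 ((-3.2839584350585938, 76.51961517333984), (92.37464904785156, 92.44953918457031), 89.87075805664062)
```

View pics/scene7.png

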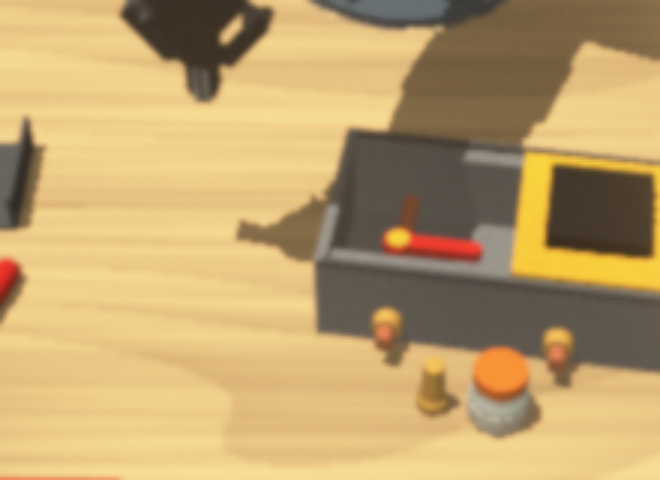

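View pics/top7.png

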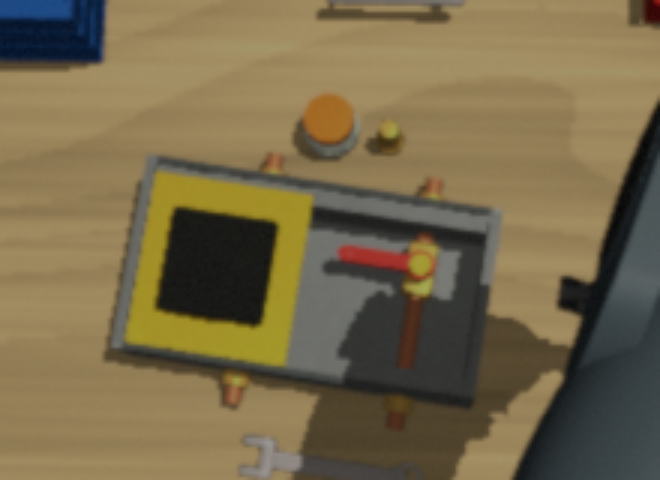

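```bash
python3 - <<'E'
from h import *
im,d=bot.get_image("top"); P=cloud("top",d); hsv=cv2.cvtColor(im,cv2.COLOR_RGB2HSV); b=P[...,:2]-C; bx=b@UX;by=b@UY;z=P[...,2]
m=(abs(bx)<75)&(abs(by)<150)&(z>66)&(z<80)&((hsv[...,0]<8)|(hsv[...,0]>172))&(hsv[...,1]>150)&(by>-80)&(by<-28)
v=cv2.fitLine(np.c_[bx[m],by[m]].astype(np.float32),cv2.DIST_HUBER,0,.01,.01).ravel(); print(m.sum(),v, "q",np.pi/2+np.arctan(v[0]/v[1]))
st()
E
```

```text
101 [ 1.3012952e-02  9.9991530e-01  2.9965496e+01 -5.3536854e+01] q 1.5838097
t 12.9167 box xy -3.2 -270.3 z 186.3 tooly ang 82.16 tilt [ 0.  0. -1.] Fbox -0.6 0.7 0.0 g -0.001965005459435637
```

```bash
python3 -c "
from plant import bot
print(bot.hand_in())"
```

```text
the job is handed in; nothing more can be done
None
```

The cover is at the far end of the box and the red handle is shut against its stop. I handed the job in at about 13 s; no verdict is reported.

- **Cover:** I pushed it by its rubber block with the shut fingertips until it met the far end wall (about 41 N on the wrist sensor). Its centre is about 76 mm past the box centre, 150 mm from the middle of the red valve's half. It still lies flat, with the block top at 112 mm.
- **Red handle:** I pushed it clockwise until the force jumped to 38 N at its stop. A line fit in the top image gives about 1.58 rad, against 1.571 at the stop. A cruder rectangle fit was about 0.07 rad off square to the pipe, which would still be within tolerance.
- **Bystanders:** The wrench and tip jar are where they were, within about 3 mm. The nozzle was reliably found only by the scene camera, and it agrees too. I did not re-measure the mug, spray can, screwdriver or offcut; the arm stayed well clear of them at the box.
- **Blue handle:** It is now under the cover, so I could not see it at the end. Nothing touched it that I could tell.
- **Robot:** It finished about 110 mm beyond the box end at 186 mm height, with roughly zero wrist force.

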